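# Set the embossing press: dial clicks and die block

### The arm

A 6-joint arm with a two-finger parallel gripper is mounted at the origin on the work surface. World frame = base frame: x ahead of the robot, y to its left, z up, the work surface at z = 0. Lengths are in m, angles in rad, forces in N, time in s.
With the tool pointing down it reaches from about 0.35 to 0.925 m from the base axis. Payload 6.4 kg.
Tool frame: the origin (TCP) lies midway between the tips of the shut fingers; the grasp point (between the pads) lies 19 mm behind it; z points along the fingers, y is the direction in which the jaws open and shut (so a half turn about z gives the same grasp; the last joint's range is limited). The gripper opens to 94 mm and grips with 3 to 60 N. Pads are 16 mm wide; open, the fingers measure 119 mm over their backs; the gripper's body (75 mm by 177 mm) begins 78 mm behind the grasp point.
Start: joints at [1.159, 0.245, 1.558, -0, 1.339, -0.174], TCP at [0.153, 0.632, 0.205] pointing down, gripper open.
Joint ranges: [-3.13, 3.13], [-1.02, 2.26], [0.13, 2.54], [-0.95, 4.09], [0.21, 2.88], [-2.74, 2.74]. Speed limits (rad/s): [2.57, 2.57, 3.14, 3.14, 3.14, 3.14].

### API

Orientations are given as a unit quaternion [x, y, z, w].
In Python, from cell import r gives the robot as it stands. Calls block until the motion is done:
- r.move_ptp(position, orientation): joint-space move of the TCP to a pose.
- r.servo_line(position, ori=None, speed=0.15): straight line of the TCP; ori=None keeps the orientation; speed is the mean speed in m/s.
- r.goto_joints(angles): joint-space move.
- r.set_gripper(opening): finger opening in m; the grip force is fixed at half the most; returns when the fingers have stopped.
- r.hold(seconds).
- r.inverse_kinematics(position, orientation): joint angles nearest the present ones, or None.
- r.state(): the state.
- r.grab_frame(name): name is "scene" or "top"; returns the picture (384x512x3 uint8, red, green, blue); there is no depth.
- r.calibration(name): a dict with "intrinsics" (3x3 intrinsics, pixels), "k1" (the pictures are not rectified: a ray, as slopes to the right and down, at radius r is drawn at 1 + k1 r^2 times it, then the intrinsics apply), "R" (3x3) and "t" (3): a world point X has camera coordinates R X + t. Camera axes: x right, y down, z forward; pixel columns grow to the right and rows downward; lengths in m; the calibration is good to about 2 mm. A picture is of the moment at which its call begins. calibration takes no time and is no camera call.
A pose or a line that the arm cannot do raises r.Unreachable and nothing moves.
- r.job_done(): hands the job in, once; it reports no verdict.
The state is a dict: "time_s": time; "joint_pos": joint angles; "qvel": joint speeds; "joint_efforts": joint torques, N m; "position": TCP position; "tool_rot": TCP orientation; "wrist_force": force on the tool from outside, world axes, zero at the start; "torque": the same for the moment, N m; "gripper_width": finger opening in m.
Only numpy, scipy, OpenCV 4.12 (cv2) and the standard library are available. Lean on these libraries where they do the work, as an engineer would, in place of code of your own. Each camera call takes 0.05 s, during which the arm holds its last target. There are 200 camera calls.

### The job

Get the small embossing press ready: turn its depth dial back anticlockwise to the zero stop, then forward clockwise exactly three clicks and leave it there. Also slide the metal die block along the bench, without lifting it, into the press's funnel-shaped guides until it is fully home against the stop, and leave the other things on the bench where they are.

Things in the scene. Friction and masses are not known exactly. Their poses are not given: they have to be found in the camera images.
- dial (a joint): Depth dial, rad: 0 at the zero click, growing as it turns clockwise (looking at its face). Clicks every 20 degrees (0.349 rad), 0 to 6; a sprung detent pulls it into the nearest click when let go. Hard stops 0.06 rad beyond clicks 0 and 6. Passing a click takes about 0.15 N m, then the torque drops. Starts between clicks 2 and 4. The pointed end of its bar shows the setting.
- dial_grip (a point): Point on the dial's axis, at the height to grip: 13 mm below the top of its black bar grip (72 mm long, 16 wide, 36 tall, one end pointed with a white line), 23 mm above the steel disc (80 mm across) under it. z: turning axis, outward from the panel; x: along the bar to its pointed end. Turns with the dial.
- panel: Sloping top, 150 x 150 mm, of the grey console left of the guides. Origin: on its face, at the dial's axis, 130 mm above the bench; z outward, leaning 35 degrees from vertical towards the robot, so the tool leans likewise to grip the dial; x up the slope, y left. Bar points up the slope at click 2. Seven white ticks mark the clicks, the longest is zero. Nothing stands above it.
- block_center (a point): Centre of the die block: a loose aluminium block 80 mm long (x), 56 wide (y), 36 high (z), thin brass plate on top (40 mm over the bench), about 0.5 kg. This point is 18 mm above the bench. It lies on the bench before the guides' mouth, on the robot's side, its length roughly along them.
- nest_home (a point): Where the block's centre must be when home, 18 mm above the bench, fixed on the press. x: direction to push (away from the robot), y left, z up. Slippery polished steel rails 22 mm high, 12 thick: a parallel slot 62 mm wide (60 at its entrance) from x = -15 mm to the stop at x = +40 mm (bar 30 mm high); before it the rails flare at 20 degrees a side to a mouth 118 mm wide at x = -95 mm.
- press: The press, fixed to the bench. Origin on the bench below nest_home, same axes. Two posts 24 mm thick at x = 35, y = +-75 mm carry a grey crosshead over x = 15 to 55 mm, underside 170 mm up; a ram of 32 mm diameter hangs from it at x = 35, y = 0 down to 125 mm; its screw and T-handle reach 300 mm up. The dial's axis meets its panel at x = -70, y = 180 mm.
- mallet: Wooden mallet standing on its head, 90 mm high, handle out level, right of the press. Bystander. Origin at its underside.
- jar: Jar with a black label, 64 mm across, 62 mm high, right of the guides. Bystander. Origin at its underside.
- slab: Black stone slab 160 x 220 x 30 mm, to the right. Bystander. Origin at its underside.
- tissues: Cardboard box 120 x 230 x 55 mm, left of the console. Bystander. Origin at its underside.
- awl: Awl lying in front of the console, under 35 mm high. Bystander. Origin at its underside.
There are look-alikes about, which are no part of the job. Of the things that look like the part that bears block_center, the smallest one is meant.

How it is judged:
On the way, in this order (a step that is already met when the one before it is completed fails the run):
1. the dial has been turned back to zero (within 0.12 rad) (value of joint dial below 0.12 rad), for 0.1 s.
2. then the dial stands at the third click (within 0.10 rad) (value of joint dial between 0.947198 and 1.1472 rad), for 0.2 s.
At the end, for the whole second after the job is handed in: The dial rests at the third click (1.047 rad, within 0.10), and the block rests flat in the guides: its centre within 5 mm of home along the push and 4 mm across, its length within 0.09 rad of the guides' direction (all of step 2 and x of block_center in the frame of nest_home between -0.005 and 0.005 m and y of block_center in the frame of nest_home between -0.004 and 0.004 m and angle between the x axis of block_center and the x axis of nest_home, either way round below 0.09 rad and angle between block_center's own z axis and vertical below 0.06 rad and velocity of joint dial between -0.05 and 0.05 rad/s and linear speed of block below 0.01 m/s); the robot touches nothing.
It fails at once if the block is lifted more than 15 mm off the bench (height (world z) of block_center above 0.033 m).
It fails at once if another thing on the bench is moved more than 25 mm (distance of any of mallet, jar, slab, tissues, awl from where it was at the start of the episode above 0.025 m).
It also fails if it takes over 54 s, if anything falls off the work surface, if the arm or the gripper's body presses on something with over 40 N, if the wrist force passes 120 N, or if a joint passes its speed limit or range.

## Working session

There is one attempt and no reset: what is moved stays moved. The work goes in short steps, each a Python script; the robot and the scene stay as the last script left them, time stands still between calls to the robot, and variables do not carry over. Pictures are saved under pics/ and viewed, about 8 in all and at most 12, crops included, and the job is handed in when it is done.

```bash
ls; mkdir -p pics
python3 - <<'E'
from cell import r
import cv2
for n in("scene","top"):
    cv2.imwrite(f"pics/{n}0.png",cv2.resize(r.grab_frame(n)[:,:,::-1],None,fx=1.5,fy=1.5,interpolation=cv2.INTER_CUBIC))
    c=r.calibration(n);print(n,c)
print(r.state())
E
```

```text
pics
scene {'intrinsics': array([[487.27365495,   0.        , 256.47816694],
       [  0.        , 487.27365495, 191.07206363],
       [  0.        ,   0.        ,   1.        ]]), 'k1': -0.11544138526233644, 'R': array([[-0.00275085,  0.99998795,  0.0040668 ],
       [ 0.82848   ,  0.00455649, -0.56000012],
       [-0.5600119 ,  0.00182878, -0.82848255]]), 't': array([ 0.0163782 , -0.31581907,  1.77844538])}
top {'intrinsics': array([[408.52529144,   0.        , 260.8194641 ],
       [  0.        , 408.52529144, 192.09830849],
       [  0.        ,   0.        ,   1.        ]]), 'k1': -0.04007666240218268, 'R': array([[-0.02092925, -0.99977683,  0.00287178],
       [-0.98303841,  0.02005521, -0.18229993],
       [ 0.18220165, -0.00663847, -0.98323878]]), 't': array([-0.00857921,  0.49164192,  1.45006537])}
{'time_s': 0.1, 'joint_pos': array([ 1.15892108e+00,  2.45701442e-01,  1.55885876e+00, -5.27070619e-06,
        1.33869615e+00, -1.74100067e-01]), 'qvel': array([ 0.00073606, -0.00283415, -0.00296948, -0.00017545, -0.00242667,
        0.00102866]), 'joint_efforts': array([ 9.03364253e-05, -4.16908872e+01, -3.15530670e+01,  6.87211845e-02,
        3.08722607e-02, -6.37602807e-05]), 'position': array([0.15288385, 0.63122417, 0.20450085]), 'tool_rot': array([ 1.18607079e-01,  9.92940919e-01, -7.97140516e-04, -2.37794591e-04]), 'wrist_force': array([-0.46280031,  0.46758097, -0.35206462]), 'torque': array([0.02468511, 0.04160661, 0.01414493]), 'gripper_width': 0.09368438743272484}
```

View pics/scene0.png

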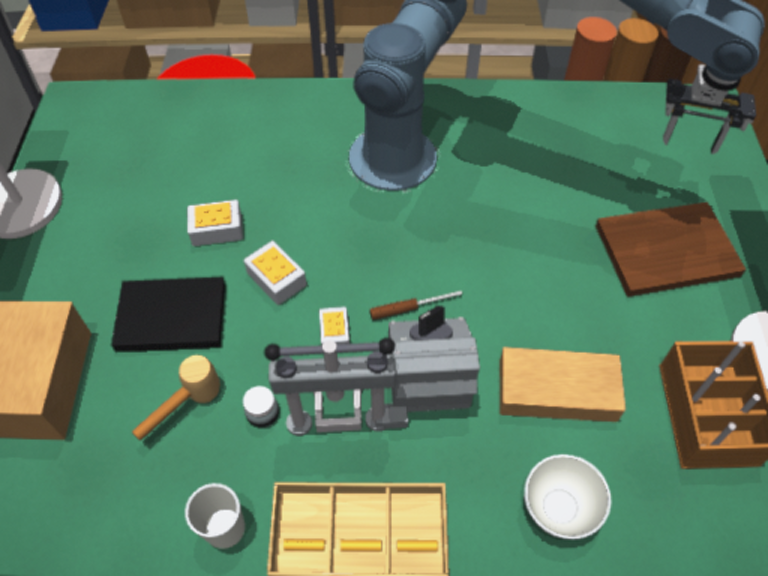

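View pics/top0.png

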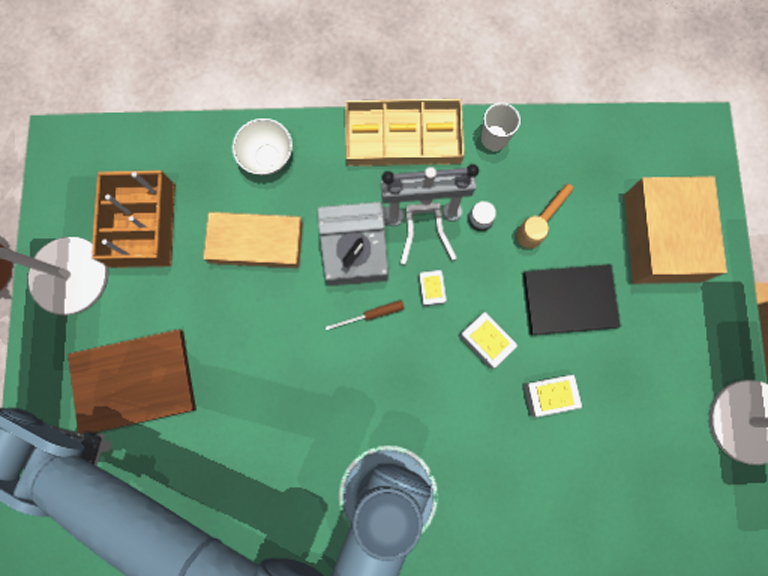

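Both pictures show three look-alike blocks (top picture, at 1.5x): A (432,287), B (489,340) and C (553,396). A is the smallest and lies before the mouth, so I choose A. The dial is at about (352,252), the rail mouth ends are at about (404,262) and (453,258), and the awl is at (365,315). Next is a close crop to check.

```bash
cat > h.py <<'E'
import numpy as np, cv2
from cell import r
from scipy.spatial.transform import Rotation as Ro
def ray(n,uv):
    c=r.calibration(n);K=np.array(c["intrinsics"]);D=np.array([c["k1"],0,0,0.])
    p=cv2.undistortPoints(np.array(uv,float).reshape(-1,1,2),K,D)[:,0]
    d=np.c_[p,np.ones(len(p))]@c["R"]; return -c["R"].T@c["t"],d
def onplane(n,uv,p0,nrm=(0,0,1)):
    o,d=ray(n,uv);nrm=np.array(nrm,float)
    return o+d*((np.array(p0)-o)@nrm/(d@nrm))[:,None]
def proj(n,X):
    c=r.calibration(n);K=np.array(c["intrinsics"])
    return cv2.projectPoints(np.array(X,float).reshape(-1,3),cv2.Rodrigues(c["R"])[0],np.array(c["t"]),K,np.array([c["k1"],0,0,0.]))[0][:,0]
def crop(n,x0,y0,x1,y1,f,name,img=None):
    if img is None: img=r.grab_frame(n)
    cv2.imwrite(f"pics/{name}.png",cv2.resize(img[y0:y1,x0:x1,::-1],None,fx=f,fy=f,interpolation=cv2.INTER_CUBIC))
E
python3 - <<'E'
from h import *
im=r.grab_frame("top");crop("top",205,105,335,215,6,"c1",im[:, :])
hsv=cv2.cvtColor(im,cv2.COLOR_RGB2HSV)
# block: non-green bright
m=cv2.inRange(hsv,(20,90,120),(35,255,255));
n,l,s,ce=cv2.connectedComponentsWithStats(m)
for i in range(1,n):
    if s[i,4]>60 : print('yellow',s[i],ce[i])
for n_,f in(("top",im),("scene",r.grab_frame("scene"))):
    h=cv2.cvtColor(f,cv2.COLOR_RGB2HSV)
    m=((h[...,1]<70)&(h[...,2]>170)|((h[...,0]>15)&(h[...,0]<35)&(h[...,1]>90)&(h[...,2]>150))).astype(np.uint8)
    n,l,s,ce=cv2.connectedComponentsWithStats(m)
    X0,Y0=(288,191) if n_=="top" else (222,217)
    i=l[Y0,X0];print(n_,s[i]); c=cv2.findContours((l==i).astype(np.uint8),0,2)[0][0]
    box=cv2.boxPoints(cv2.minAreaRect(c));print(box);print(onplane(n_,box,(0,0,.04)))
    M=cv2.moments((l==i).astype(np.uint8),True);print(onplane(n_,[(M['m10']/M['m00'],M['m01']/M['m00'])],(0,0,.04)))
E
```

```text
yellow [ 231   67   74   39 1265] [263.77549407  86.3027668 ]
yellow [284  81  20   7  84] [293.73809524  83.29761905]
yellow [430 129  16  29 237] [436.32489451 142.84388186]
yellow [ 138  142   61   33 1277] [169.98903681 158.192639  ]
yellow [350 144  16  15 147] [356.74829932 150.08843537]
yellow [435 166  23  17 125] [446.432 176.824]
yellow [283 184  12  15 148] [288.14189189 190.99324324]
yellow [314 214  26  26 345] [326.24057971 225.97971014]
yellow [358 254  25  20 365] [369.73150685 263.4       ]
top [280 180  18  23 334]
[[279.03995 181.28001]
 [294.43997 179.08   ]
 [297.52    200.64   ]
 [282.11996 202.84001]]
[[ 0.53156623 -0.08688136  0.04      ]
 [ 0.53872707 -0.1440669   0.04      ]
 [ 0.45778506 -0.15244513  0.04      ]
 [ 0.45079941 -0.09580275  0.04      ]]
[[ 0.49416065 -0.11964728  0.04      ]]
scene [213 204  19  31 468]
[[212.10345 205.2414 ]
 [230.14484 203.73795]
 [232.58621 233.03448]
 [214.54483 234.53793]]
[[ 0.46130652 -0.15080617  0.04      ]
 [ 0.45553625 -0.09584659  0.04      ]
 [ 0.55780923 -0.08533881  0.04      ]
 [ 0.56320539 -0.13824421  0.04      ]]
[[ 0.50553278 -0.11958001  0.04      ]]
```

View pics/c1.png

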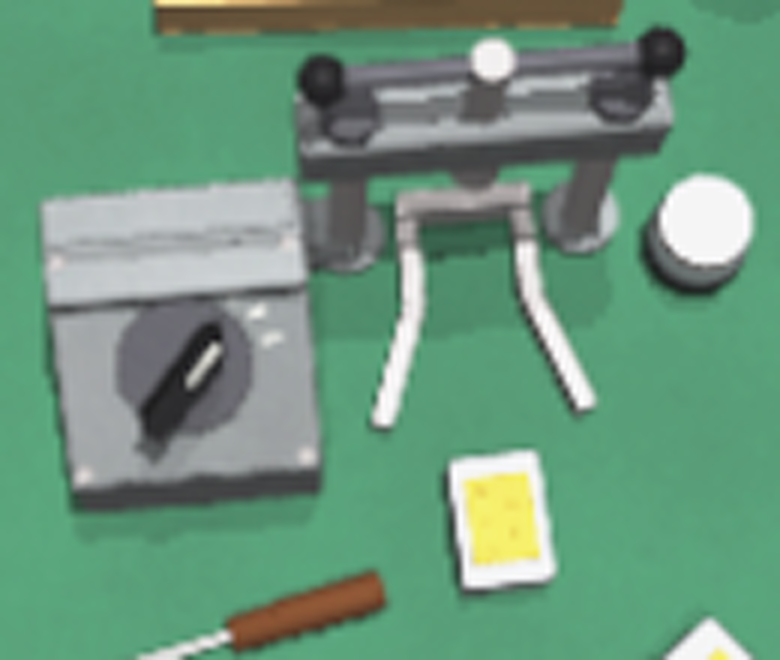

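Run:
```python
from h import *
im=r.grab_frame("top");h=cv2.cvtColor(im,cv2.COLOR_RGB2HSV)
c2=lambda a:(np.array(a,float)+.5)/6-.5+[205,105]
a=c2([(383,411),(583,399),(397,187),(528,179)]) # tips' centres-ish top, stop's outer corners
T=onplane("top",a[:2],(0,0,.022)); S=onplane("top",a[2:],(0,0,.03)); print(T,S)
# rail masks: bright low-sat px, line fit on each flared limb & parallel limb mid-lines
m=((h[...,1]<60)&(h[...,2]>140))
yy,xx=np.nonzero(m); P=np.c_[xx,yy]
def limb(x0,y0,x1,y1):
    lo,hi=c2((x0,y0)),c2((x1,y1)); Q=P[((P>=lo)&(P<=hi)).all(1)].astype(float)
    W=onplane("top",Q,(0,0,.022)); v=cv2.fitLine(W[:,:2].astype(np.float32),cv2.DIST_HUBER,0,.001,.001).ravel()
    if v[0]<0: v[:2]*=-1
    print(len(Q),np.degrees(np.arctan2(v[1],v[0])),v[2:]);return v
L=limb(365,330,425,430);R=limb(520,320,600,412)
for n,f in(("scene",None),):
    g=r.grab_frame(n); crop(n,170,190,330,300,5,"c2",g)
```

```text
[[ 0.56760095 -0.04890263  0.022     ]
 [ 0.57279961 -0.17430998  0.022     ]] [[ 0.71104206 -0.06110857  0.03      ]
 [ 0.71473068 -0.1442626   0.03      ]]
70 -18.273104 [ 0.5863393  -0.05570046]
65 24.568207 [ 0.59734917 -0.1643117 ]
```

View pics/c2.png

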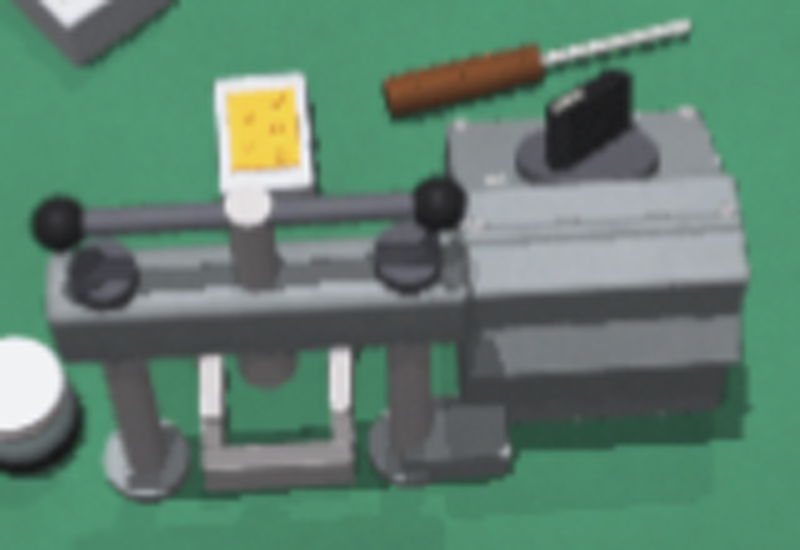

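Run:
```python
from h import *
c2=lambda a:(np.array(a,float)+.5)/6-.5+[205,105]
c5=lambda a:(np.array(a,float)+.5)/5-.5+[170,190]
psi=np.radians(3.1);Rp=Ro.from_euler('z',psi).as_matrix()
home=np.array([.6607,-.1070,0]);P0=home+Rp@[-.07,.18,.13]
t=np.radians(35);Rn=Rp@np.array([[np.cos(t),0,-np.sin(t)],[0,1,0],[np.sin(t),0,np.cos(t)]])
print("panel",P0)
loc=lambda X:(np.array(X)-P0)@Rn*1000
for n,uv in(("top",c2([(85,475),(307,455),(290,243),(55,262)])),("scene",c5([(688,113),(460,125),(477,228),(728,212)]))):
    print(n,"screws",loc(onplane(n,uv,P0,Rn[:,2])).round(1).tolist())
im={n:r.grab_frame(n) for n in("top","scene")}
# disc
print("disc@6mm",loc(onplane("top",c2([(117,368),(253,368),(187,437)]),P0+Rn[:,2]*.006,Rn[:,2])).round(1).tolist())
h=cv2.cvtColor(im["top"],cv2.COLOR_RGB2HSV)
# white line triangulation
pw=[]
for n,lo,hi in(("top",c2((175,330)),c2((228,395))),("scene",c5((545,85)),c5((590,112)))):
    g=im[n].astype(int);l=lo.astype(int);H=hi.astype(int);s=g[l[1]:H[1]+1,l[0]:H[0]+1].min(2);print(n,l);print(s)
    w=np.clip(s-70,0,None);yy,xx=np.mgrid[l[1]:H[1]+1,l[0]:H[0]+1];pw.append([(w*xx).sum()/w.sum(),(w*yy).sum()/w.sum()])
print(pw)
A=[ray(n,[p]) for n,p in zip(("top","scene"),pw)]
M=np.c_[A[0][1][0],-A[1][1][0]];k=np.linalg.lstsq(M,A[1][0]-A[0][0],rcond=None)[0]
X1=A[0][0]+k[0]*A[0][1][0];X2=A[1][0]+k[1]*A[1][1][0];print("white",loc(X1),loc(X2))
# black bar top view
l,H=c2((130,310)).astype(int),c2((240,445)).astype(int)
b=(im["top"].max(2)<50);yy,xx=np.nonzero(b[l[1]:H[1],l[0]:H[0]]);Q=np.c_[xx,yy]+l
for hh in(.042,.025): 
    L=loc(onplane("top",Q.astype(float),P0+Rn[:,2]*hh,Rn[:,2]));v=cv2.fitLine(L[:,:2].astype(np.float32),2,0,.01,.01).ravel();print(len(Q),v,np.degrees(np.arctan2(v[1],v[0])), L.min(0),L.max(0))
```

```text
panel [0.58106825 0.06895108 0.13      ]
top screws [[-74.1, 65.5, 0.0], [-71.7, -67.1, 0.0], [60.5, -65.9, 0.0], [59.3, 69.0, -0.0]]
scene screws [[-80.2, 67.7, -0.0], [-76.9, -66.1, -0.0], [59.1, -64.4, -0.0], [53.3, 70.3, -0.0]]
disc@6mm [[-5.7, 39.5, 6.0], [-11.9, -39.3, 6.0], [-52.1, 2.7, 6.0]]
top [233 159]
[[108 107 108 108  97  66  39  35  56  95]
 [107 107 108  99  67  39  36  34  40  93]
 [107 107 102  76  42  35  37  38  34  90]
 [107 107  87  50  31  38  41 149 119  90]
 [107  99  67  36  37  43 132 206 152  90]
 [104  76  42  34  43 100 198 172  90  81]
 [ 83  50  32  40  69 166 186 118  44  93]
 [ 51  30  38  44 143 182 122  47  49  93]
 [ 34  37  42 117 185 141  63  49  70  98]
 [ 32  42  44 158 154  89  45  70  92 103]
 [ 39  43  44 116  90  45  52  88  98 105]
 [ 43  44  43  45  44  51  72  93  98 105]]
scene [278 206]
[[ 53  76  78  78  78  78  76  70  67  54]
 [ 67  78  79  80  78  77  79  82  72  46]
 [ 76  79  78  78  79  86 113 129  95  49]
 [ 77  76  71  82 115 142 134 129  85  46]
 [ 77  69  82 114 142 149 105  68  45  35]
 [ 75  57  92 124 115  77  51  36  30  29]
 [ 77  46  67  85  58  37  31  28  28  30]]
[[np.float64(237.97950969630443), np.float64(164.34211489206)], [np.float64(282.5885363357216), np.float64(209.13920163766633)]]
white [ 14.0107036  -10.93823619  53.40880456] [ 13.81484611 -13.10180734  53.4027956 ]
82 [ 0.8317858  -0.55509675 -5.202812    3.2694464 ] -33.717377 [-34.58388188 -21.97268812  42.        ] [28.63888262 23.35095867 42.        ]
82 [  0.8317858   -0.55509675 -11.730067     4.069839  ] -33.717377 [-41.49455716 -21.501703    25.        ] [22.55325875 24.41341332 25.        ]
```

The crops confirm block A: about 81 x 57 mm, at (0.4945, -0.120), yaw about 6°, right before the mouth. The dial bar points about 34° clockwise of up-slope, near click 3.7. The press yaw is about 3.5°. Next I approach the dial.

```bash
cat >> h.py <<'E'
PSI=np.radians(3.5);Rp=Ro.from_euler('z',PSI).as_matrix()
HOME=np.array([.6565,-.107,0])
P0=np.array([.5756,.0697,.1293])
_t=np.radians(35);Rn=Rp@np.array([[np.cos(_t),0,-np.sin(_t)],[0,1,0],[np.sin(_t),0,np.cos(_t)]])
def dialpose(click_angle_deg,up=0.,flip=1):
    """TCP pose gripping the bar; click_angle in deg from zero click, clockwise"""
    b=np.radians(40-click_angle_deg); x=flip*(Rn@[np.cos(b),np.sin(b),0]); z=-Rn[:,2]
    return P0+Rn[:,2]*(.015+.023-.019+up), Ro.from_matrix(np.c_[x,np.cross(z,x),z]).as_quat()
def st():
    s=r.state();print("t%.2f"%s["time_s"],"p",s["position"].round(4),"F",s["wrist_force"].round(1),"T",s["torque"].round(2),"w %.4f"%s["gripper_width"],"j6 %.3f"%s["joint_pos"][5]);return s
E
python3 - <<'E'
from h import *
for f in(1,-1):
  for a in(-4,0,60,74):
    for up in(0,.1):
        q=r.inverse_kinematics(*dialpose(a,up,f));print(f,a,up,None if q is None else np.round(q,2))
E
```

```text
1 -4 0 [-0.13 -0.21  2.24  0.22  0.52  0.45]
1 -4 0.1 [-0.17 -0.52  2.3   0.19  0.78  0.48]
1 0 0 [-0.13 -0.21  2.24  0.22  0.52  0.52]
1 0 0.1 [-0.17 -0.52  2.3   0.19  0.78  0.55]
1 60 0 [-0.13 -0.21  2.24  0.22  0.52  1.57]
1 60 0.1 [-0.17 -0.52  2.3   0.19  0.78  1.6 ]
1 74 0 [-0.13 -0.21  2.24  0.22  0.52  1.81]
1 74 0.1 [-0.17 -0.52  2.3   0.19  0.78  1.84]
-1 -4 0 [-0.13 -0.21  2.24  0.22  0.52 -2.69]
-1 -4 0.1 [-0.17 -0.52  2.3   0.19  0.78 -2.66]
-1 0 0 [-0.13 -0.21  2.24  0.22  0.52 -2.62]
-1 0 0.1 [-0.17 -0.52  2.3   0.19  0.78 -2.59]
-1 60 0 [-0.13 -0.21  2.24  0.22  0.52 -1.58]
-1 60 0.1 [-0.17 -0.52  2.3   0.19  0.78 -1.54]
-1 74 0 [-0.13 -0.21  2.24  0.22  0.52 -1.33]
-1 74 0.1 [-0.17 -0.52  2.3   0.19  0.78 -1.3 ]
```

Run:
```python
from h import *
r.move_ptp(*dialpose(74,.08));st()
crop("top",205,115,305,215,5,"c3"); 
crop("scene",240,150,340,250,5,"c4")
a,b=[cv2.imread(f"pics/{n}.png") for n in("c3","c4")]
cv2.imwrite("pics/p5.png",cv2.resize(np.hstack([a,b]),(800,400)))
```

```text
t2.77 p [0.5191 0.0666 0.2106] F [ 0.3  0.3 -0.5] T [-0.02  0.38 -0.01] w 0.0938 j6 1.839
```

View pics/p5.png

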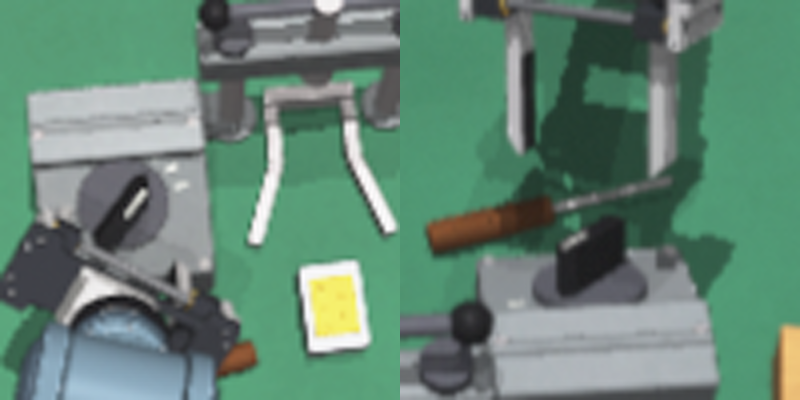

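Left, the top view: the gripper is lined up, jaws across the bar (bar around (125,210)). Right, the scene view: the finger tips at (520,150) and (655,175) straddle the bar at (590,255). I go down and grip.

Run:
```python
from h import *
p,o=dialpose(74,.02);r.servo_line(p,speed=.1);s=st()
p,o=dialpose(74,0);r.servo_line(p,speed=.05);s=st()
if abs(s["wrist_force"]).max()<8:
    r.set_gripper(.03);st();r.set_gripper(0);r.hold(.2);s=st()
    print("panel-frame F",(s["wrist_force"]@Rn).round(1),"tool F",(Ro.from_quat(s["tool_rot"]).inv().apply(s["wrist_force"])).round(1))
crop("scene",240,150,340,250,4,"c5");
```

```text
t3.62 p [0.5534 0.0684 0.1616] F [ 0.3  0.2 -0.7] T [0.04 0.35 0.01] w 0.0940 j6 1.819
t4.17 p [0.5646 0.0691 0.1445] F [ 0.1 -0.2 -0.6] T [ 0.05  0.41 -0.01] w 0.0940 j6 1.810
t5.25 p [0.5647 0.069  0.1448] F [ 0.1 -0.9 -0.2] T [0.01 0.37 0.05] w 0.0301 j6 1.810
t5.82 p [0.5644 0.0684 0.1445] F [-4.2 -6.   2.5] T [-0.54  0.85 -0.64] w 0.0166 j6 1.810
panel-frame F [-2.3 -5.7  4.6] tool F [ 1.3  6.1 -4.6]
```

Run:
```python
from h import *
q0=np.array(r.state()["joint_pos"]);z=1.810-np.radians(74)
for d in list(np.radians([67,60,53,47,40,33,27,20,13,7,3,0]))+[-.03,-.06,-.09,-.12]:
    q=q0.copy();q[5]=z+d;r.goto_joints(q);s=r.state()
    tz=s["torque"]@Rn[:,2];print("%.3f t%.2f j6err %.3f Tz %.2f F"%(d,s["time_s"],s["joint_pos"][5]-q[5],tz),(s["wrist_force"]@Rn).round(1),"w %.4f"%s["gripper_width"])
    if d<.0 and abs(tz)>.6: break
crop("top",205,115,305,215,4,"c6");crop("scene",240,150,340,250,4,"c7")
a,b=[cv2.imread(f"pics/{n}.png") for n in("c6","c7")]
cv2.imwrite("pics/p6.png",np.hstack([a,b]))
```

```text
1.169 t6.12 j6err 0.003 Tz -0.04 F [-0.2 -4.7  0.1] w 0.0157
1.047 t6.37 j6err 0.004 Tz 0.23 F [-0.2 -5.9  0.9] w 0.0156
0.925 t6.62 j6err 0.005 Tz -0.03 F [-0.5 -6.4 -0.5] w 0.0162
0.820 t6.87 j6err 0.005 Tz 0.08 F [-0.8 -6.5  0.3] w 0.0160
0.698 t7.12 j6err 0.004 Tz 0.18 F [-0.6 -5.5 -0. ] w 0.0156
0.576 t7.37 j6err 0.005 Tz 0.05 F [-0.4 -5.9  1. ] w 0.0159
0.471 t7.62 j6err 0.004 Tz 0.11 F [-0.1 -7.2  0.7] w 0.0159
0.349 t7.87 j6err 0.004 Tz 0.18 F [-0.5 -7.4 -0.5] w 0.0157
0.227 t8.12 j6err 0.005 Tz 0.08 F [-0.3 -7.3  1.2] w 0.0158
0.122 t8.37 j6err 0.004 Tz 0.10 F [-1.1 -8.  -1. ] w 0.0159
0.052 t8.62 j6err 0.004 Tz 0.37 F [ 0.6 -7.8  0.3] w 0.0160
0.000 t8.87 j6err 0.005 Tz 0.18 F [ 0.8 -7.8  0.2] w 0.0156
-0.030 t9.12 j6err 0.005 Tz -0.16 F [ 0.2 -9.3 -0.9] w 0.0161
-0.060 t9.37 j6err 0.005 Tz -0.04 F [ 0.5 -8.9 -0.9] w 0.0155
-0.090 t9.62 j6err 0.006 Tz -0.47 F [-0.7 -8.3  0.4] w 0.0157
-0.120 t9.87 j6err 0.007 Tz -0.71 F [ 0.4 -8.9  0.2] w 0.0159
```

View pics/p6.png

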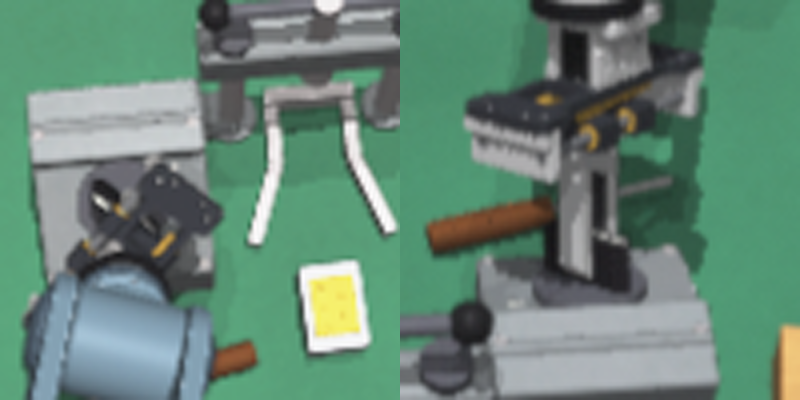

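The top view shows the bar's pointed end turned to the upper left at (100,190), with the torque climbing against the zero stop from a command of about -0.09. My zero is therefore good to about 0.02 rad. Now three clicks forward, then release and check.

Run:
```python
from h import *
q0=np.array(r.state()["joint_pos"]);z=1.810-np.radians(74)
for d in [.1,.35,.6,.85,.95,1.0,1.035]:
    q=q0.copy();q[5]=z+d;r.goto_joints(q);s=r.state()
    print("%.3f t%.2f Tz %.2f w %.4f"%(d,s["time_s"],s["torque"]@Rn[:,2],s["gripper_width"]))
r.hold(.3);r.set_gripper(.05);r.hold(.2);s=st()
r.set_gripper(.09)
p=s["position"];r.servo_line(p+Rn[:,2]*.10,speed=.15);st()
im=r.grab_frame("top");sc=r.grab_frame("scene")
crop("top",205,115,305,215,4,"c8",im);crop("scene",240,150,340,250,4,"c9",sc)
a,b=[cv2.imread(f"pics/{n}.png") for n in("c8","c9")]
cv2.imwrite("pics/p7.png",np.hstack([a,b]))
```

```text
0.100 t10.29 Tz -0.02 w 0.0159
0.350 t10.64 Tz 0.03 w 0.0159
0.600 t10.99 Tz -0.22 w 0.0159
0.850 t11.34 Tz 0.00 w 0.0158
0.950 t11.59 Tz -0.15 w 0.0159
1.000 t11.84 Tz -0.32 w 0.0158
1.035 t12.09 Tz -0.11 w 0.0160
t13.30 p [0.565  0.0672 0.145 ] F [ 0.5 -0.7  0. ] T [-0.06  0.42  0.07] w 0.0499 j6 1.553
t14.89 p [0.5075 0.0637 0.2261] F [-0.4  0.5  0.3] T [0.03 0.41 0.01] w 0.0898 j6 1.585
```

View pics/p7.png

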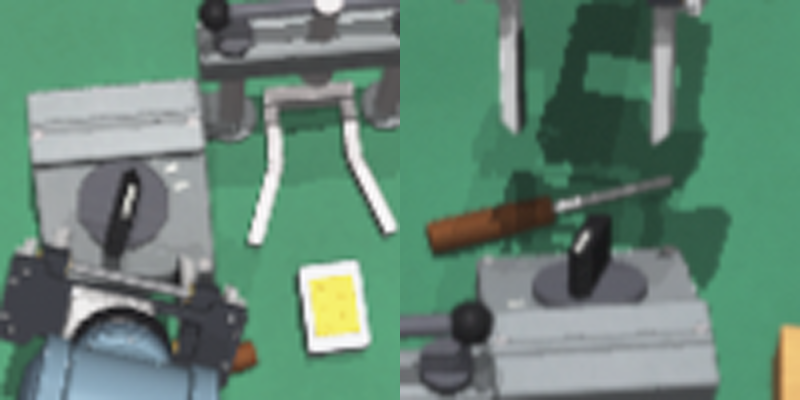

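The bar now points slightly right of up-slope, as it should at click 3, and is released. I measure its angle as before, then go behind the block with the jaws part open, as a two-finger pusher.

```bash
cat >> h.py <<'E'
def push(x,y=0.,z=.012):
    R=Rp@np.diag([-1,1,-1.])
    R2=Rp@np.diag([1,-1,-1.])
    best=None
    for M in(R,R2):
        q=Ro.from_matrix(M).as_quat();p=HOME+Rp@[x,y,z];j=r.inverse_kinematics(p,q)
        if j is not None:
            c=abs(j[5]); 
            if best is None or c<best[0]: best=(c,p,q,j)
    return best[1],best[2],best[3]
def bar(im):
    b=(im.max(2)<50);l,H=np.array([226,156]),np.array([245,179])
    yy,xx=np.nonzero(b[l[1]:H[1],l[0]:H[0]]);Q=(np.c_[xx,yy]+l).astype(float)
    L=(onplane("top",Q,P0+Rn[:,2]*.045,Rn[:,2])-P0)@Rn*1000
    v=cv2.fitLine(L[:,:2].astype(np.float32),2,0,.01,.01).ravel();return len(Q),v,40-np.degrees(np.arctan(v[1]/v[0]))
E
python3 - <<'E'
from h import *
print(bar(r.grab_frame("top")))
p,q,j=push(-.235,-.002,.16);print(p,j.round(2))
r.move_ptp(p,q);r.set_gripper(.03)
print(bar(r.grab_frame("top")))
p,q2,j=push(-.235,-.002,.012);r.servo_line(p,speed=.12);st()
crop("scene",170,150,300,250,6,"c10")
E
```

```text
(60, array([ 0.9543896 , -0.29856417, -1.8691182 ,  1.1514312 ], dtype=float32), np.float32(57.371384))
[ 0.42206042 -0.12334268  0.16      ] [-0.54 -0.22  2.12 -0.    1.25  0.97]
(58, array([ 0.9574291 , -0.2886685 , -0.9843899 ,  0.69251484], dtype=float32), np.float32(56.77826))
t18.35 p [ 0.4226 -0.1237  0.0127] F [ 0.7  0.2 -0.7] T [-0.    0.15  0.04] w 0.0299 j6 0.966
```

View pics/c10.png

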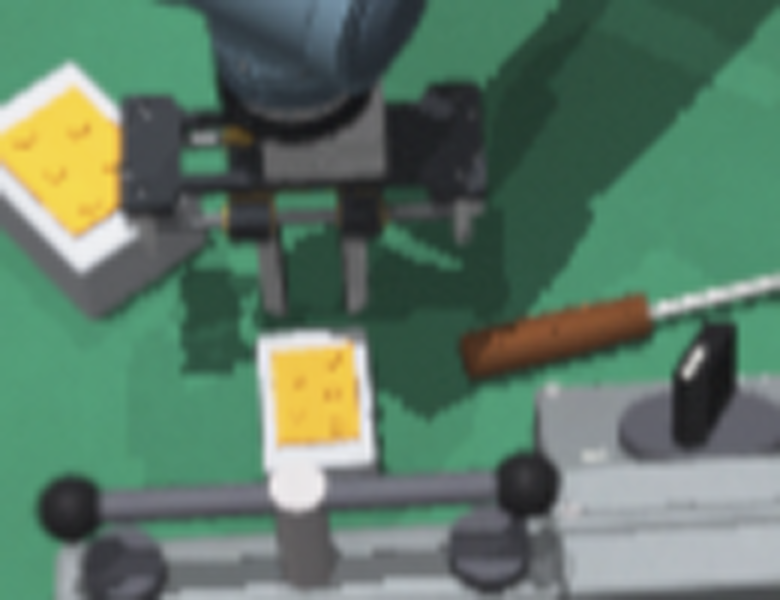

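The bar reads 57°, which is click 3 (60°) within reading error. The picture shows both fingertips at (275,310) and (357,310), centred behind the block at (315,400) and clear of decoy B. Now I push.

Run:
```python
from h import *
R0=r.state()["tool_rot"]
for x in [-.15,-.10,-.08]+list(np.arange(-.07,-.034,.004)):
    p=HOME+Rp@[x,-.001 if x<-.1 else 0,.012]
    r.servo_line(p,speed=.06 if x<-.075 else .03);s=r.state();F=s["wrist_force"]@Rp
    print("%.3f act %.4f t%.2f F"%(x,((s["position"]-HOME)@Rp)[0],s["time_s"]),F.round(1))
    if F[0]<-12: break
r.hold(.2)
im=r.grab_frame("top");crop("top",245,115,325,205,6,"c11",im)
```

```text
-0.150 act -0.1500 t19.97 F [-2.5  1.5 -0.5]
-0.100 act -0.0995 t20.95 F [-0.5  1.  -0.8]
-0.080 act -0.0791 t21.43 F [ 0.3 -0.3  0.3]
-0.070 act -0.0700 t21.92 F [-3.   0.   0.9]
-0.066 act -0.0659 t22.20 F [-1.6  0.2 -0.7]
-0.062 act -0.0618 t22.48 F [-1.7 -0.5 -0.7]
-0.058 act -0.0578 t22.77 F [-1.6  0.4 -0.9]
-0.054 act -0.0538 t23.05 F [-0.6 -0.1 -0.7]
-0.050 act -0.0498 t23.33 F [-0.8  0.7 -1.6]
-0.046 act -0.0481 t23.62 F [-9.9  0.1  5.9]
-0.042 act -0.0481 t23.90 F [-25.5  -0.8  19.9]
```

View pics/c11.png

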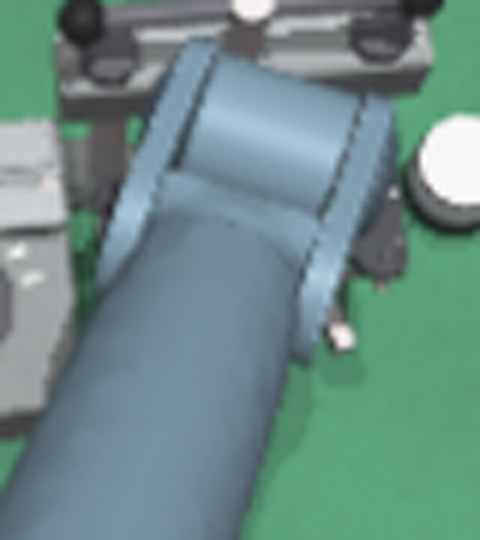

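The stop was met at x = -0.0481, where I expected it (-0.048). The arm hides the block, so I back off and check.

Run:
```python
from h import *
r.servo_line(HOME+Rp@[-.12,0,.012],speed=.08)
r.servo_line(HOME+Rp@[-.2,0,.16],speed=.12)
q=np.array(r.state()["joint_pos"]);q[0]=-1.15;q[1]-=.2;r.goto_joints(q);st()
im=r.grab_frame("top");sc=r.grab_frame("scene");print(bar(im))
cv2.imwrite("pics/c12.png",np.hstack([cv2.resize(im[105:195,225:325,::-1],(400,360),interpolation=2),cv2.resize(sc[190:290,190:300,::-1],(396,360),interpolation=2)]))
h=cv2.cvtColor(im,cv2.COLOR_RGB2HSV)
m=cv2.inRange(h,(20,90,120),(35,255,255));m[:130]=0;m[180:]=0;m[:,:265]=0;m[:,310:]=0
c=max(cv2.findContours(m,0,2)[0],key=cv2.contourArea);b=cv2.boxPoints(cv2.minAreaRect(c));W=(onplane("top",b,(0,0,.04))-HOME)@Rp*1000
print(b,W.round(1),W.mean(0).round(1))
```

```text
t28.05 p [ 0.2959 -0.384   0.252 ] F [0.5 0.5 0.1] T [0.07 0.17 0.03] w 0.0298 j6 1.014
(55, array([ 0.9558077 , -0.29399273, -0.01348965,  0.63945806], dtype=float32), np.float32(57.097145))
[[279. 155.]
 [279. 144.]
 [289. 144.]
 [289. 155.]] [[-23.4  18.8  40. ]
 [ 19.2  14.9  40. ]
 [ 16.1 -22.6  40. ]
 [-26.5 -18.5  40. ]] [-3.6 -1.8 40. ]
```

View pics/c12.png

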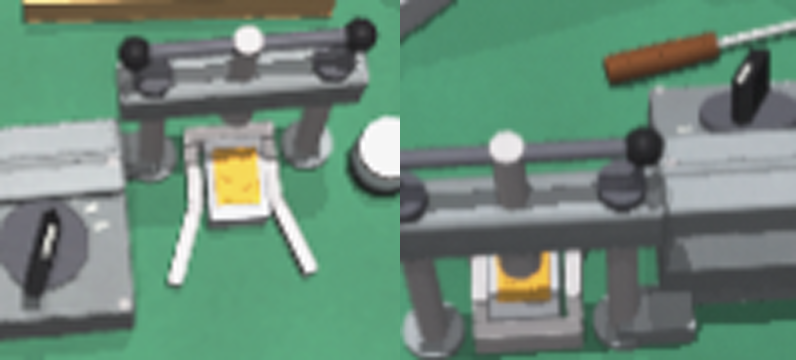

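Run:
```python
from h import *
n=6
a=np.mean([r.grab_frame("top") for _ in range(2)],0);b=np.mean([r.grab_frame("scene") for _ in range(2)],0)
def z(i,x0,y0,w,h): return cv2.convertScaleAbs(cv2.resize(i[y0:y0+h,x0:x0+w,::-1],(w*10,h*10),interpolation=2),alpha=1.3)
cv2.imwrite("pics/c13.png",np.hstack([z(a,265,128,38,40),z(b,208,255,38,40)]))
P=lambda X:HOME+Rp@np.array(X)
for nm,i,o in(("top",a,(265,128)),("scene",b,(208,255))):
    off=0 if nm=="top" else 380
    for k,X in dict(blkrearL=(-.04,.028,.036),blkrearR=(-.04,-.028,.036),brassfar_edge_blk=(.04,.028,.036),blkfrontR=(.04,-.028,.036),stopL=(.04,.031,.03),stopR=(.04,-.031,.03)).items():
        print(nm,k,((proj(nm,P(X))[0]-o+.5)*10+[off,0]).round(0))
```

```text
top blkrearL [124. 322.]
top blkrearR [273. 311.]
top brassfar_edge_blk [105. 118.]
top blkfrontR [253. 107.]
top stopL [ 97. 124.]
top stopR [259. 111.]
scene blkrearL [639. -35.]
scene blkrearR [445. -26.]
scene brassfar_edge_blk [648. 220.]
scene blkfrontR [448. 230.]
scene stopL [660. 228.]
scene stopR [439. 239.]
```

View pics/c13.png

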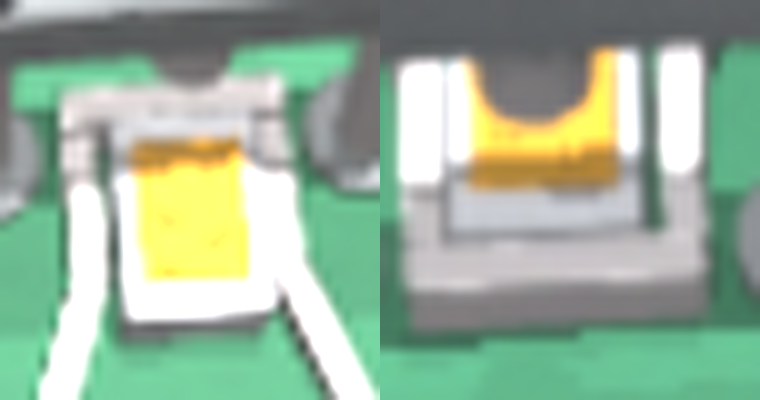

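The close view shows the block flat and square, with its front edge against the stop bar (top y≈112, scene y≈235). Its rear edge at (128,322)–(275,308) matches the edge predicted for home, (124,322)–(273,311). It sits about 2 mm right of the centreline, within the 4 mm limit. The dial still reads 57°, so I hand the job in.

Run:
```python
from h import *
st();r.job_done()
```

```text
t28.35 p [ 0.296  -0.3842  0.2524] F [-0.6 -0.5  0.8] T [0.11 0.18 0.  ] w 0.0299 j6 1.014
the job is handed in; nothing more can be done
```

The press is set up and I handed the job in at 28.4 s of the 54 s allowed; no verdict is reported.

- **Dial:** I gripped it and turned it back until the torque rose to about 0.7 N m against the zero stop. I then turned it forward three clicks and let go. The last picture reads 57° from zero, where click 3 is 60°, and it read the same before and after I pushed the block.
- **Die block:** I chose the smallest of the three look-alikes and pushed it along the bench with two fingers. It met the stop at the expected place, with about 25 N of push against it.
- **Block position:** The last close view shows it against the stop and about 2 mm right of centre (limit 4 mm). It looks square to the guides to within about 1–2° (limit about 5°).
- **Check that disagreed:** A rough measurement of the brass plate's outline put the block about 3.6 mm short of home. The ram and shadow partly hide that plate, so I trusted the contact force and the block's edges instead.
- **Other things on the bench:** I saw none of them touched, but I did not measure their positions. The arm ended clear of everything.

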